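Put an enamelled medallion in the UV curing box and lock its lid

ROBOT

A 7-joint arm with a two-finger parallel gripper is mounted at the origin on a cart in front of the work surface, level with it; the furniture and walls round the work are solid. World frame = base frame: x ahead of the robot, y to its left, z up, the work surface at z = 0. Lengths are in m, angles in rad, forces in N, time in s.
With the tool pointing down it reaches from about 0.4 to 0.875 m from the base axis. Payload 4.4 kg.
Tool frame: the origin (TCP) lies midway between the tips of the shut fingers; the grasp point (between the pads) lies tcp_to_grasp behind it (tcp_to_grasp is the distance from the TCP to the grasp point, in m); z points along the fingers, y is the line along which they close (so a half turn about z gives the same grasp; the last joint's range is limited). The gripper opens to 85 mm and grips with 20 to 120 N. Pads are 22 mm wide; open, the fingers measure 114 mm over their backs; the gripper's body (76 mm by 85 mm) begins 54 mm behind the grasp point. The pads swing forward as they close: fully open they stand 13 mm farther back than shut.
Start: joints at [1.105, 0.628, 0.038, 1.517, -0.027, 0.996, -0.02], TCP at [0.253, -0.599, 0.231] pointing down, gripper open.
Joint ranges: [-3.06, 3.06], [-0.37, 2.12], [-1.25, 1.32], [0.18, 2.47], [-1.1, 4.24], [0.23, 1.98], [-2.94, 2.94]. Speed limits (rad/s): [2.57, 2.57, 3.14, 3.14, 3.14, 3.14, 3.14].

INTERFACE

Orientations are given as a 3x3 rotation matrix whose columns are the frame's x, y, z axes.
In Python, from cell import * gives the robot as it stands. Calls block until the motion is done:
- movep(position, orientation): joint-space move of the TCP to a pose.
- movel(position, ori=None, rate=0.15): straight line of the TCP; ori=None keeps the orientation; rate is the mean speed in m/s.
- move_j(angles): joint-space move.
- grip(opening, newtons=None): finger opening in m; newtons is the grip in N (None keeps the last); returns when the fingers have stopped.
- pause(seconds).
- solve_ik(position, orientation): joint angles nearest the present ones, or None.
- get_obs(): the state.
- read_camera(name): name is "scene" or "side" or "wrist"; returns a dict with "color" (480x640x3 uint8, red, green, blue), "depth" (480x640 float32, m along the optical axis (not along the pixel's ray), 0 where there is no reading), "fx", "fy", "cx", "cy" (pixels), "k1" (the pictures are not rectified: a ray, as slopes to the right and down, at radius r is drawn at 1 + k1 r^2 times it, then the intrinsics apply), "R" (3x3) and "t" (3): a world point X has camera coordinates R X + t; the wrist camera has in their place "tool_from_camera" (4x4, takes a point from camera to tool coordinates, whose origin is the TCP and whose axes are the flange's). Camera axes: x right, y down, z forward; pixel columns grow to the right and rows downward; lengths in m; the calibration is good to about 2 mm. A picture is of the moment at which its call begins: read the wrist's pose just before it.
A pose or a line that the arm cannot do raises IKError and nothing moves.
- job_done(): hands the job in; it is judged then, once.
Trained networks look in a picture, given as the dict that the camera call returned (one of the last four; its "shot" number tells which), for a name from the list of things; names that differ only in an ending like _2 or _b are one class to them, and where a whole thing is asked for, a point or a joint stands for the part that bears it (a point fixed in the world has none). Each returns a list of dicts, best first, with "conf" (0 to 1); they miss things now and then, are a little off and sometimes report something else, mostly with a low value. They report only what shows in the picture. A call takes as long as a camera call.
- trace(name, picture): "pixels" (480x640 bool, what is visible of it) and "box" ([left, top, right, bottom] in pixels, round what is visible of it).
The state is a dict: "time_s": time; "joints": joint angles; "qd": joint speeds; "joint_torque": joint torques, N m; "eef_pos": TCP position; "tool_rot": TCP orientation; "force": force on the tool from outside, world axes, zero at the start; "torque": the same for the moment, N m; "gripper_width": finger opening in m; "grip_force": force on a finger pad.
Only numpy, scipy, OpenCV 4.12 (cv2) and the standard library are available. Lean on these libraries where they do the work, as an engineer would, in place of code of your own. Each camera call takes 0.05 s, during which the arm holds its last target. There are 200 camera calls.

TASK

Cure the enamelled medallion: take it off its steel bench block and set it down flat, face up, in the middle of the perforated grid in the UV curing box, letting go only once it rests there. Then swing the amber lid shut and give the red wing latch its quarter turn clockwise until it drops into the locked detent and holds the lid down. Leave everything else on the counter where it is.

Things in the scene. Friction and masses are not known exactly. Their poses are not given: they have to be found in the camera images.
- medallion: The workpiece: round silver medallion with a blue enamel face and a small loop at its rim, 50 mm across, 9 mm thick, 60 g; it lies face up on the bench block (its underside about 35 mm above the counter). Origin: centre of its underside; z out of the enamel face; the loop (not solid) is at +x, reaching 34 mm from the centre.
- bench_block: Round grey steel bench block, 69 mm across, 35 mm high, 0.9 kg, loose on the counter; it carries the medallion. Origin: centre of its underside.
- curing_box: White wedge-shaped UV curing box, fixed, 192 x 156 mm. Origin: on the counter under its middle; x from its low front to its high back, z up; its front looks to the robot's right. Front face at x = -100 mm, 46 mm high; from there the top slopes up at 30 degrees (outward normal -0.5, 0, 0.866): a sill with the latch to x = -55, then the open mouth to x = +55, then a housing 135 mm high to x = +92.
- grid (a point): Centre of the perforated aluminium grid, the level floor of the chamber, 57 mm above the counter at x = y = 0 of the box; axes as the box's. The grid is 110 mm (x) by 140 mm (y) between side walls 8 mm thick whose tops follow the slope: 72 mm above the counter at the front lip, 104 mm at the middle, 135 mm at the back. Enter from straight above with the fingers closing along y.
- lid (a joint): Angle of the lid, a white frame with an amber pane, 127 mm from hinge to free edge, 156 mm wide, 6 mm thick, 0.2 kg, hinged at the back of the mouth. 0 = shut on the 30 degree slope, 2.09 = straight up, 2.62 = leaning 30 degrees backwards (stop). Starts at 2.25 to 2.6. The stiff hinge (0.06 N m) holds it within 29 degrees of upright; pushed from behind to below 1.5 it sinks shut by itself.
- lid_hinge (a point): Middle of the lid's hinge line: x = +55 mm, y = 0, z = 135.5 mm in the box frame.
- lid_edge (a point): Middle of the lid's free edge (127 mm from the hinge), in the middle of its thickness.
- latch_grip (a point): Centre of the red wing of the quarter-turn latch, on its axis, 29 mm above the sill. z: turning axis, out of the slope (30 degrees from vertical); y: along the wing towards the steel cam foot (reaches 37 mm). The wing: 44 mm long, 10 thick, 22 tall. A steel flange of 37 mm diameter lies 11.5 mm below this point: keep fingertips above it. Axis on the sill: x -76, y 0, z 60 mm of the box.
- latch (a joint): Turn of the latch: 0 = open, wing and foot along the box's +y (green dot); grows clockwise as seen from outside, looking at the sill; 1.571 = locked, foot pointing up the slope over the lid's edge (red dot on the lid beside it); stop at 1.65. Starts at 0.05 to 0.5. Light to turn (about 0.05 N m). With the foot over the mouth the lid cannot be shut.
- latch_drop (a joint): How far the spring (7 N) has pulled the latch in along its axis, in m: 0 while its cross pin rides on the track, 0.003 once the pin has dropped into the notch at 1.571 (it slips in from about 0.1 rad away). A firm grip on the wing can hold it up: it drops when the fingers open or follow it in.
- mop: Cream polishing disc with a brass spindle, 62 mm across, 27 mm high; it and the bench block may stand in either of two places. Leave alone.
- rear_bottle_plastic: Pink and purple pump bottle, 185 mm high, about 65 mm across, fixed beside the box. Obstacle.
- rear_pack_canister: Tall round snack canister, 80 mm across, 232 mm high, fixed. Obstacle.
- rear_tin: Round tin, 76 mm across, 110 mm high, fixed. Obstacle.
- rear_jar: Small jar with black lid, 70 mm across, 90 mm high, fixed. Obstacle.
- pliers: Red-handled pliers lying on the counter, 110 mm long. Bystander.
- gem_case: Flat white gem box, 52 x 52 x 11 mm. Bystander.
- flux: Small red bottle with black cap, 29 mm across, 65 mm high. Bystander.
- tweezer: Steel tweezers, 120 mm long, lying flat. Bystander.
- rivets: Small grey lidded box, 52 x 72 x 16 mm. Bystander.
- cap: Small white bottle cap with a green top, 26 mm across. Bystander.
- cup: Open steel cup, 76 mm across, 80 mm high. Bystander.
- file: Needle file with orange handle, 160 mm long, lying flat. Bystander.

How it is judged:
By the outcome, as a careful person would: the job done as asked, in the order asked, and still so for the second after the job is handed in, with the robot touching nothing.
It also fails if it takes over 69 s, if anything falls off the work surface, if the arm or the gripper's body presses on something with over 40 N, if the wrist force passes 120 N, or if a joint passes its speed limit or range.

## Working session

There is one attempt and no reset: what is moved stays moved. The work goes in short steps, each a Python script; the robot and the scene stay as the last script left them, time stands still between calls to the robot, and variables do not carry over. Pictures are saved under pics/ and viewed, at most 10 in all, crops included, and the job is handed in when it is done.

```bash
ls; mkdir -p pics; cat > h.py <<'E'
import numpy as np, cv2
from cell import *
def pts(p, mask=None):
    """world points (N,3) from depth for mask pixels of a fixed or wrist (with p['T']) picture"""
    d=p["depth"]; m=(d>0) if mask is None else (mask&(d>0))
    v,u=np.nonzero(m); z=d[v,u]
    xy=undist(p,u,v)
    return toworld(p,np.c_[xy*z[:,None],z])
def undist(p,u,v):
    K=np.array([[p["fx"],0,p["cx"]],[0,p["fy"],p["cy"]],[0,0,1]])
    return cv2.undistortPoints(np.c_[u,v].astype(float).reshape(-1,1,2),K,np.array([p["k1"],0,0,0,0.])).reshape(-1,2)
def toworld(p,c):
    if "Tw" in p: return c@p["Tw"][:3,:3].T+p["Tw"][:3,3]
    return (c-p["t"])@np.asarray(p["R"])
def shot(n):
    o=get_obs(); p=read_camera(n)
    if n=="wrist":
        T=np.eye(4);T[:3,:3]=o["tool_rot"];T[:3,3]=o["eef_pos"]; p["Tw"]=T@np.asarray(p["tool_from_camera"])
    return p
def save(p,f): cv2.imwrite("pics/"+f,cv2.cvtColor(p["color"],cv2.COLOR_RGB2BGR))
E
python3 - <<'E'
from h import *
o=get_obs(); print(o["time_s"],o["tool_rot"],o["eef_pos"],tcp_to_grasp)
for c in ["scene","side"]:
    p=shot(c); save(p,c+".png")
    print(c, "cam at",-np.asarray(p["R"]).T@p["t"])
    for n in ["medallion","bench_block","curing_box","lid","latch","mop","rear_bottle_plastic"]:
        for r in trace(n,p)[:2]:
            if r["conf"]<.3: continue
            q=pts(p,r["pixels"]); print(n,round(r["conf"],2),np.round(r["box"]),len(q),np.round(np.median(q,0),3) if len(q) else '',np.round(np.percentile(q,[2,98],axis=0),3).tolist() if len(q) else '')
E
```

```text
cell.py
pics
0.0 [[ 9.21143729e-01  3.89221933e-01 -7.18843578e-04]
 [ 3.89222595e-01 -9.21141965e-01  1.80321890e-03]
 [ 3.96953616e-05 -1.94081395e-03 -9.99998116e-01]] [ 0.25280294 -0.59813053  0.23036351] 0.0187
scene cam at [0.29083583 0.20567802 0.85423368]
medallion 0.67 [438. 291. 464. 320.] 603 [ 0.371 -0.151  0.044] [[0.348, -0.175, 0.037], [0.394, -0.129, 0.047]]
bench_block 0.96 [430. 287. 471. 327.] 683 [ 0.374 -0.142  0.034] [[0.341, -0.19, 0.003], [0.406, -0.123, 0.04]]
bench_block 0.41 [373.  96. 390. 205.] 1105 [ 0.623 -0.183  0.211] [[0.57, -0.243, 0.138], [0.685, -0.131, 0.26]]
curing_box 0.95 [362.  94. 467. 244.] 9044 [ 0.578 -0.235  0.069] [[0.473, -0.342, 0.013], [0.68, -0.131, 0.258]]
lid 0.76 [374.  92. 390. 206.] 1151 [ 0.625 -0.183  0.208] [[0.569, -0.246, 0.138], [0.688, -0.132, 0.26]]
latch 0.7 [446. 182. 464. 210.] 303 [ 0.52  -0.302  0.084] [[0.502, -0.324, 0.073], [0.538, -0.279, 0.097]]
latch 0.43 [435. 292. 462. 318.] 607 [ 0.373 -0.152  0.044] [[0.349, -0.18, 0.036], [0.394, -0.129, 0.047]]
mop 0.88 [232. 341. 271. 372.] 948 [0.53  0.18  0.009] [[0.
[... 504 characters left out ...]
[0.489, -0.312, 0.007], [0.695, -0.128, 0.255]]
lid 0.86 [234. 107. 319. 187.] 2928 [ 0.629 -0.188  0.2  ] [[0.571, -0.275, 0.056], [0.693, -0.133, 0.257]]
lid 0.6 [400. 198. 433. 238.] 699 [ 0.39  -0.136  0.027] [[0.345, -0.192, -0.002], [0.409, -0.123, 0.04]]
latch 0.69 [234. 110. 365. 245.] 9760 [ 0.61  -0.187  0.104] [[0.49, -0.307, 0.01], [0.693, -0.129, 0.255]]
latch 0.62 [323. 136. 344. 163.] 347 [ 0.519 -0.303  0.081] [[0.35, -1.107, -0.737], [0.537, -0.277, 0.094]]
mop 0.67 [344. 374. 381. 412.] 1156 [0.532 0.182 0.006] [[0.504, 0.153, 0.0], [0.561, 0.209, 0.011]]
rear_bottle_plastic 0.5 [407. 202. 430. 225.] 503 [ 0.373 -0.15   0.041] [[0.35, -0.184, 0.031], [0.395, -0.128, 0.045]]
```

```bash
python3 - <<'E'
import cv2,numpy as np
a=cv2.imread("pics/scene.png")[60:360,200:560]; b=cv2.imread("pics/side.png")[80:320,180:500]
cv2.imwrite("pics/a.png",cv2.resize(a,(720,600),interpolation=2));cv2.imwrite("pics/b.png",cv2.resize(b,(800,600),interpolation=2))
E
```

```text
(no output)
```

View pics/a.png

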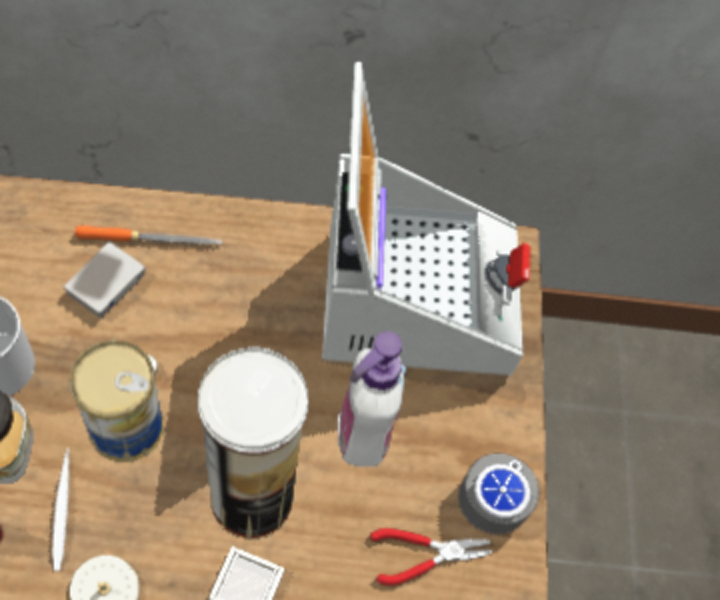

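View pics/b.png

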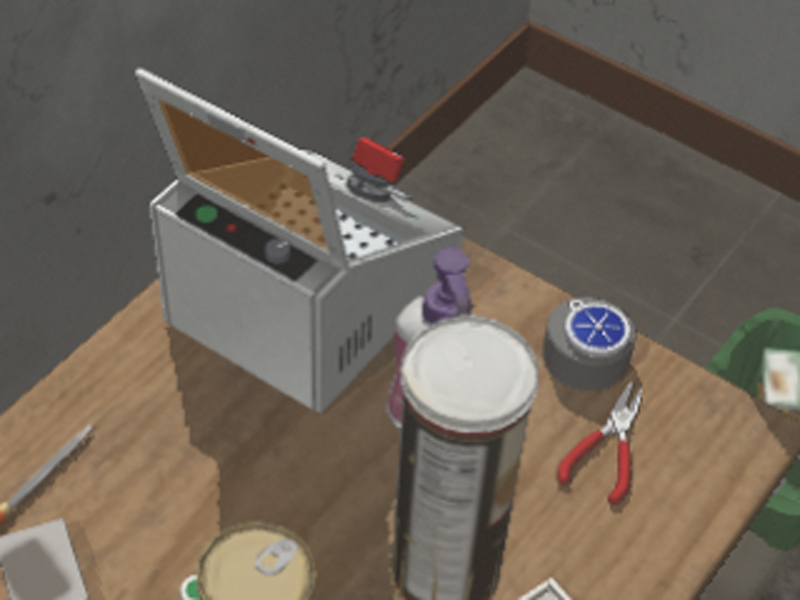

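Scene view: medallion at about full-image pixel (451,305) with its loop towards +x. The box is at (362–467, 94–244), lid up and leaning back, with the red wing at (458,192). In the side view the medallion is at (420,212) and the wing at (332,144). Next, two wrist views.

```bash
cat >> h.py <<'E'
def down(yaw):  # tool down, closing axis y at yaw (mod pi)
    y=np.array([np.cos(yaw),np.sin(yaw),0]); z=np.array([0,0,-1.]); return np.c_[np.cross(y,z),y,z]
E
python3 - <<'E'
from h import *
o=get_obs(); p=read_camera("wrist"); print(np.round(p["tool_from_camera"],3))
def go(pos):
    best=None
    for y in (np.pi/2,-np.pi/2):
        q=solve_ik(pos,down(y))
        if q is not None:
            c=np.abs(np.array(q)-get_obs()["joints"]).max()
            if best is None or c<best[0]: best=(c,y,q)
    print(best); movep(pos,down(best[1]))
go([.40,-.20,.34])
for i in range(2):
    if i: movel([.52,-.30,.36])
    p=shot("wrist"); save(p,f"w{i}.png"); np.save(f"w{i}.npy",p,allow_pickle=True); print(p["Tw"][:3,3],get_obs()["time_s"])
    for n in ["medallion","bench_block","lid","latch","curing_box","rear_bottle_plastic"]:
        for r in trace(n,p)[:2]:
            if r["conf"]<.3: continue
            q=pts(p,r["pixels"]); print(n,round(r["conf"],2),np.round(r["box"]),len(q),np.round(np.median(q,0),3) if len(q) else '',np.round(np.percentile(q,[2,98],axis=0),3).tolist() if len(q) else '')
a=[cv2.resize(cv2.imread(f"pics/w{i}.png"),(400,300),interpolation=3) for i in range(2)]
cv2.imwrite("pics/w.png",cv2.resize(np.hstack(a),(800,300)))
E
```

```text
[[ 0.001 -0.953 -0.303  0.077]
 [ 1.     0.001  0.001 -0.   ]
 [-0.    -0.303  0.953 -0.142]
 [ 0.     0.     0.     1.   ]]
(np.float64(1.1428634271081386), -1.5707963267948966, array([ 0.38103905,  0.20992751,  0.02441996,  1.89103197, -0.00589779,
        1.04070153, -1.16289119]))
[ 0.47710844 -0.20081627  0.48145011] 2.5083
medallion 0.58 [260. 191. 305. 237.] 1279 [ 0.372 -0.155  0.042] [[0.348, -0.178, 0.036], [0.394, -0.132, 0.045]]
bench_block 0.93 [260. 175. 313. 237.] 1200 [ 0.39  -0.172  0.034] [[0.341, -0.192, -0.001], [0.407, -0.127, 0.04]]
bench_block 0.31 [245.   1. 282.  21.] 428 [ 0.57  -0.155  0.148] [[0.564, -0.17, 0.134], [0.578, -0.146, 0.169]]
lid 0.78 [243.   0. 283.  21.] 446 [ 0.57  -0.155  0.147] [[0.564, -0.17, 0.134], [0.578, -0.145, 0.169]]
latch 0.67 [388.  58. 445. 105.] 1402 [ 0.521 -0.304  0.083] [[0.501, -0.329, 0.072], [0.538, -0.28, 0.096]]
curing_box 0.73 [14.  3. 27. 18.] 229 [0.62  0.163 0.008] [[0.584, 0.087, -0.001], [0.629, 0.171, 0.104]]
[ 0.59681379 -0.29945404  0.50146346] 4.0583
medallion 0.72 [195. 274. 236. 311.] 1002 [ 0.373 -0.156  0.042] [[0.347, -0.183, 0.034], [0.394, -0.132, 0.045]]
medallion 0.37 [299. 173. 345. 212.] 1015 [ 0.522 -0.306  0.083] [[0.501, -0.329, 0.072], [0.538, -0.28, 0.095]]
bench_block 0.62 [198. 272. 237. 309.] 995 [ 0.373 -0.157  0.042] [[0.345, -0.18, 0.033], [0.394, -0.132, 0.045]]
bench_block 0.55 [200. 256. 250. 310.] 1158 [ 0.393 -0.174  0.033] [[0.341, -0.192, -0.001], [0.407, -0.129, 0.037]]
lid 0.8 [ 69.   0. 271. 158.] 18944 [ 0.631 -0.191  0.211] [[0.575, -0.248, 0.138], [0.679, -0.138, 0.258]]
latch 0.72 [298. 171. 345. 213.] 1034 [ 0.521 -0.305  0.083] [[0.5, -0.328, 0.072], [0.539, -0.28, 0.095]]
curing_box 0.83 [ 66.   0. 374. 233.] 39376 [ 0.605 -0.217  0.126] [[0.493, -0.337, 0.052], [0.675, -0.143, 0.257]]
```

View pics/w.png

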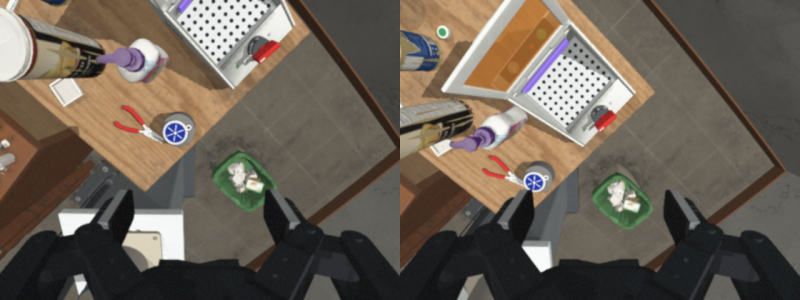

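```bash
cat > fit.py <<'E'
from h import *
from scipy.spatial import cKDTree
from scipy.optimize import least_squares
P={f"w{i}":np.load(f"w{i}.npy",allow_pickle=True).item() for i in range(2)}
for c in("scene","side"): P[c]=shot(c)
# medallion: blue disc rays
A=[];B=[]
for k,p in P.items():
    hsv=cv2.cvtColor(p["color"],cv2.COLOR_RGB2HSV); q=np.zeros((480,640,3),'f')
    m=cv2.inRange(hsv,(105,120,60),(128,255,255))>0
    idx=np.nonzero(m&(p["depth"]>0)); w=pts(p,m)
    s=np.hypot(w[:,0]-.372,w[:,1]+.155)<.035
    v,u=idx[0][s],idx[1][s]; hull=cv2.convexHull(np.c_[u,v].astype(np.int32))
    mm=np.zeros((480,640),np.uint8);cv2.fillConvexPoly(mm,hull,1);M=cv2.moments(mm,True)
    xy=undist(p,[M["m10"]/M["m00"]],[M["m01"]/M["m00"]])[0]
    o=toworld(p,np.zeros((1,3)))[0]; d=toworld(p,np.array([[*xy,1.]]))[0]-o; d/=np.linalg.norm(d)
    I=np.eye(3)-np.outer(d,d);A.append(I);B.append(I@o)
    t=(.044-o[2])/d[2]; print(k,"blue at z.044",np.round((o+t*d)[:2],4),"depth z",np.round(np.median(w[s,2]),4),M["m00"])
print("triangulated",np.round(np.linalg.solve(sum(A),sum(B)),4))
# box cloud
pc=[];lid=[]
for k in("w1","scene","side"):
    p=P[k]
    if k=="w1":
        import copy
    w=pts(p)
    L=toworld
    s=(np.hypot(w[:,0]-.60,w[:,1]+.235)<.16)&(w[:,2]>.008)&(w[:,2]<.3)
    pc.append(w[s][::3])
pc=np.vstack(pc)
def g(a,b): return [m.ravel() for m in np.meshgrid(np.arange(a[0],a[1]+1e-9,.003),np.arange(b[0],b[1]+1e-9,.003))]
sl=lambda x:.104+.577*x
F=[]
y,z=g((-.078,.078),(0,.046));F.append(np.c_[0*y-.1,y,z])
y,z=g((-.078,.078),(0,.135));F.append(np.c_[0*y+.092,y,z])
x,z=g((-.1,.092),(0,.135));k=z<np.minimum(sl(x),.135)
for s in(-.078,.078):F.append(np.c_[x,0*x+s,z][k])
x,z=g((-.055,.055),(.057,.135));k=z<sl(x)
for s in(-.07,.07):F.append(np.c_[x,0*x+s,z][k])
x,y=g((-.1,-.055),(-.078,.078));F.append(np.c_[x,y,sl(x)])
x,y=g((.055,.092),(-.078,.078));F.append(np.c_[x,y,0*x+.135])
x,y=g((-.055,.055),(-.07,.07));F.append(np.c_[x,y,0*x+.057])
x,y=g((-.055,.055),(.07,.078))
for s in(-1,1):F.append(np.c_[x,s*y,sl(x)])
box=np.vstack(F); r,y=g((.0,.127),(-.078,.078))
def model(a): # lid
    d=np.array([-np.cos(a-np.pi/6),0,np.sin(a-np.pi/6)]); n=np.array([d[2],0,-d[0]])
    return np.vstack([box]+[[.055,0,.1355]+r[:,None]*d+np.c_[0*y,y,0*y]+h*n for h in(-.003,.003)])
trees={}
def loc(q,w): 
    c,s=np.cos(q[2]),np.sin(q[2]); return np.c_[(w[:,:2]-q[:2])@np.array([[c,-s],[s,c]]),w[:,2]-q[3]]
from scipy.optimize import minimize
rng=np.random.default_rng(0); S=pc[rng.choice(len(pc),min(5000,len(pc)),False)]
def cost(q):
    a=q[4]; d,_=cKDTree(model(a)).query(loc(q,S)); return np.mean(np.minimum(d,.012))
best=None
for yaw in(.6,.8,1.0,1.3):
    m=minimize(cost,[.60,-.235,yaw,0,2.4],method="Nelder-Mead",options=dict(initial_simplex=np.array([[.60,-.235,yaw,0,2.4]]+[[.60+.02*(i==0),-.235+.02*(i==1),yaw+.1*(i==2),.003*(i==3),2.4+.1*(i==4)] for i in range(5)]),maxiter=250))
    print(yaw,np.round(m.x,4),m.fun)
    if best is None or m.fun<best.fun:best=m
np.save("box.npy",best.x)
q=best.x
# lid check: points above 0.15, and red wing
w=loc(q,pc); h=w[(w[:,2]>.16)&(abs(w[:,1])<.085)]; 
print("lid pts",len(h),np.round(np.percentile(h,[1,99],axis=0),3))
for k,p in P.items():
    hsv=cv2.cvtColor(p["color"],cv2.COLOR_RGB2HSV); m=((hsv[...,0]<6)|(hsv[...,0]>174))&(hsv[...,1]>170)&(hsv[...,2]>70)
    ww=pts(p,m); l=loc(q,ww); s=np.linalg.norm(l-[-.09,0,.085],axis=1)<.035; l=l[s]
    if len(l)<20: continue
    # to latch coords
    n=np.array([-.5,0,.8660]); u=np.array([.8660,0,.5]); c=l-np.array([-.076,0,.060])
    c=np.c_[c@u,c[:,1],c@n]; t=c[c[:,2]>.034]  # top
    if len(t)<20: continue
    rect=cv2.minAreaRect((t[:,:2]*1000).astype('f')); print(k,len(t),"wing rect (up-slope,y mm)",np.round(rect[0],1),np.round(rect[1],1),round(rect[2],1),"h",np.round(np.percentile(c[:,2],[2,98]),4))
# obstacles
w=np.vstack([pts(P[k]) for k in("w1","w0","scene","side")]); s=(w[:,2]>.10)&(w[:,2]<.25)&(w[:,0]>.3)&(w[:,0]<.8)&(w[:,1]<.2)&(w[:,1]>-.45)
b=loc(q,w[s]); b0=w[s]; o=~((abs(b[:,0])<.14)&(abs(b[:,1])<.085)); H=np.zeros((40,50),int)
ij=((b0[o][:,:2]-[.3,-.45])/.02).astype(int)
from collections import Counter
C=Counter(map(tuple,ij)); print([(round(.31+.02*i,2),round(-.44+.02*j,2)) for (i,j),n in C.items() if n>25])
E
python3 fit.py
```

```text
w0 blue at z.044 [ 0.3712 -0.1542] depth z 0.0425 708.0
w1 blue at z.044 [ 0.3715 -0.1543] depth z 0.0428 501.0
scene blue at z.044 [ 0.3717 -0.1527] depth z 0.0438 340.0
side blue at z.044 [ 0.3727 -0.1518] depth z 0.0415 249.0
triangulated [ 0.3713 -0.1537  0.0422]
0.6 [ 5.8210e-01 -2.4440e-01  8.1600e-01 -7.0000e-04  2.3489e+00] 0.0029080640359072482
0.8 [ 5.8210e-01 -2.4440e-01  8.1600e-01 -6.0000e-04  2.3488e+00] 0.0029080641055121417
1.0 [ 5.8210e-01 -2.4440e-01  8.1600e-01 -7.0000e-04  2.3487e+00] 0.002908066942107675
1.3 [ 5.807e-01 -2.461e-01  8.141e-01 -8.000e-04  2.310e+00] 0.0030232521722794756
lid pts 6541 [[ 0.06  -0.075  0.162]
 [ 0.088  0.077  0.259]]
w0 363 wing rect (up-slope,y mm) [-0.5  0.4] [42.8  9.9] 83.8 h [0.0215 0.0413]
w1 266 wing rect (up-slope,y mm) [-0.4 -0.6] [39.9  9. ] 82.7 h [0.0213 0.0411]
scene 81 wing rect (up-slope,y mm) [1.3 2. ] [41.8  9.7] 79.5 h [0.021  0.0426]
[(np.float64(0.67), np.float64(0.04)), (np.float64(0.65), np.float64(0.04)), (np.float64(0.63), np.float64(0.04)), (np.float64(0.61), np.float64(0.06)), (np.float64(0.55), np.float64(0
[... 1208 characters left out ...]
5), np.float64(0.04)), (np.float64(0.67), np.float64(0.1)), (np.float64(0.65), np.float64(0.08)), (np.float64(0.63), np.float64(0.06)), (np.float64(0.53), np.float64(0.04)), (np.float64(0.65), np.float64(0.1)), (np.float64(0.63), np.float64(0.08)), (np.float64(0.55), np.float64(0.06)), (np.float64(0.53), np.float64(0.06)), (np.float64(0.51), np.float64(0.04)), (np.float64(0.63), np.float64(0.1)), (np.float64(0.61), np.float64(0.08)), (np.float64(0.51), np.float64(0.06)), (np.float64(0.49), np.float64(0.04)), (np.float64(0.49), np.float64(0.06)), (np.float64(0.41), np.float64(0.2)), (np.float64(0.39), np.float64(0.2)), (np.float64(0.33), np.float64(0.18)), (np.float64(0.33), np.float64(0.2))]
```

```bash
cat >> h.py <<'E'
import os
BX=np.load("box.npy") if os.path.exists("box.npy") else None
if BX is not None:
    c_,s_=np.cos(BX[2]),np.sin(BX[2]); RB=np.array([[c_,-s_,0],[s_,c_,0],[0,0,1.]]); OB=np.array([BX[0],BX[1],0])
    def bw(*v): return OB+RB@np.array(v)
    NL=np.array([-.5,0,.8660254]); UL=np.array([.8660254,0,.5])
    def latch_pose(phi,h,flip):  # wing at phi, TCP h above latch_grip along axis
        foot=np.cos(phi)*np.array([0,1,0])+np.sin(phi)*UL; z=-NL; x=foot*flip; y=np.cross(z,x)
        return bw(*(np.array([-.076,0,.060])+(.029+h)*NL)), RB@np.c_[x,y,z]
E
python3 - <<'E'
from h import *
def t(n,p,R):
    q=solve_ik(p,R); print(n,None if q is None else np.round(q,2))
for y in(-np.pi/2,np.pi/2,-.755,2.387,1.17,1.17-np.pi):t(f"pick{y:.2f}",[.3713,-.1540,.035],down(y)); t("  hi",[.3713,-.154,.25],down(y))
for y in(-.755,2.387):
    t(f"place{y:.2f}",bw(0,0,.058),down(y)); t("  hi",bw(0,0,.28),down(y)); t(" lid",bw(.15,0,.21),down(y)); t(" lidend",bw(-.05,0,.21),down(y))
for f in(1,-1):
    for ph in(.12,.8,1.57):
        for h in(-.009,.09): t(f"latch{f} {ph} {h}",*latch_pose(ph,h,f))
E
```

```text
pick-1.57 [ 0.55  0.71 -0.33  2.33  1.05  0.25 -2.31]
  hi [ 0.31  0.25  0.01  2.13 -0.    0.76 -1.24]
pick1.57 [ 0.99  0.96 -1.06  2.32  1.36  0.82  0.49]
  hi [ 0.87  0.31 -0.7   2.12  0.27  0.8   1.58]
pick-0.76 [ 0.55  0.71 -0.33  2.33  1.05  0.25 -1.49]
  hi [ 0.46  0.25 -0.17  2.13  0.06  0.76 -0.5 ]
pick2.39 [ 0.99  0.96 -1.06  2.32  1.36  0.82  1.31]
  hi [-0.49  0.45  1.15  2.15 -0.55  0.87 -2.9 ]
pick1.17 [ 0.53  0.71 -0.31  2.33  1.01  0.23  0.47]
  hi [ 0.8   0.29 -0.6   2.12  0.23  0.79  1.23]
pick-1.97 [ 0.55  0.71 -0.33  2.33  1.05  0.25 -2.71]
  hi [ 0.24  0.25  0.1   2.14 -0.04  0.76 -1.61]
place-0.76 [ 0.41  0.82 -0.09  1.7   0.12  0.63 -0.51]
  hi [ 0.45  0.56 -0.15  1.51  0.09  1.08 -0.48]
 lid [ 0.24  0.73 -0.16  1.38  0.12  1.04 -0.7 ]
 lidend [ 0.51  0.6  -0.13  1.64  0.1   0.91 -0.41]
place2.39 [-0.15  1.05  0.96  1.72 -1.04  0.97 -2.67]
  hi [-0.22  0.81  1.14  1.53 -0.75  1.3  -2.88]
 lid [ 0.65  0.93 -1.06  1.37  0.81  1.31  1.95]
 lidend [-0.16  0.88  1.14  1.66 -0.86  1.19 -2.7 ]
latch1 0.12 -0.009 [ 1.24  0.96 -0.78  1.81  0.19  0.53  1.26]
latch1 0.12 0.09 [ 1.32  0.82 -0.77  1.76  0.01  0.72  1.42]
latch1 0.8 -0.009 [ 1.17  0.91 -0.65  1.81 -0.05  0.52  0.79]
latch1 0.8 0.09 [ 1.23  0.77 -0.61  1.76 -0.17  0.72  0.9 ]
latch1 1.57 -0.009 [ 1.06  0.87 -0.46  1.81 -0.35  0.54  0.3 ]
latch1 1.57 0.09 [ 1.11  0.73 -0.4   1.76 -0.38  0.75  0.33]
latch-1 0.12 -0.009 [ 0.88  0.83 -0.16  1.82 -0.72  0.64 -1.07]
latch-1 0.12 0.09 [ 0.88  0.7  -0.04  1.77 -0.68  0.86 -1.09]
latch-1 0.8 -0.009 [ 0.77  0.82  0.01  1.82 -0.88  0.72 -1.61]
latch-1 0.8 0.09 [ 0.77  0.7   0.15  1.77 -0.8   0.93 -1.66]
latch-1 1.57 -0.009 [ 0.64  0.84  0.22  1.83 -1.03  0.83 -2.26]
latch-1 1.57 0.09 [ 0.65  0.73  0.34  1.78 -0.92  1.01 -2.33]
```

```bash
cat > pick.py <<'E'
from h import *
for y in(1.17,1.57,.9,-.755,-1.57):
    try: movep([.3713,-.1540,.20],down(y)); movel([.3713,-.1540,.07]); movel([.3713,-.1540,.035],rate=.06); break
    except IKError as e: print(y,e)
o=get_obs(); print(y,np.round(o["joints"],2),np.round(o["force"],1),o["eef_pos"])
grip(.055); pause(.1); grip(.03,30); o=get_obs(); print(o["gripper_width"],o["grip_force"],np.round(o["force"],1))
movel([.3713,-.1540,.06],rate=.06); o=get_obs(); print(o["gripper_width"],o["grip_force"],np.round(o["force"],1),o["time_s"])
p=shot("wrist"); save(p,"w2.png")
E
python3 pick.py
```

```text
1.17 [ 0.54  0.71 -0.31  2.33  1.02  0.24  0.47] [ 0.9 -0.1 -0.3] [ 0.37150699 -0.1541976   0.03531763]
0.048062408094280695 29.89785522222519 [-0.   0.   6.2]
0.04785073869786434 31.041342616081238 [ 1.4 -1.1 -1.1] 9.4
```

View pics/w2.png

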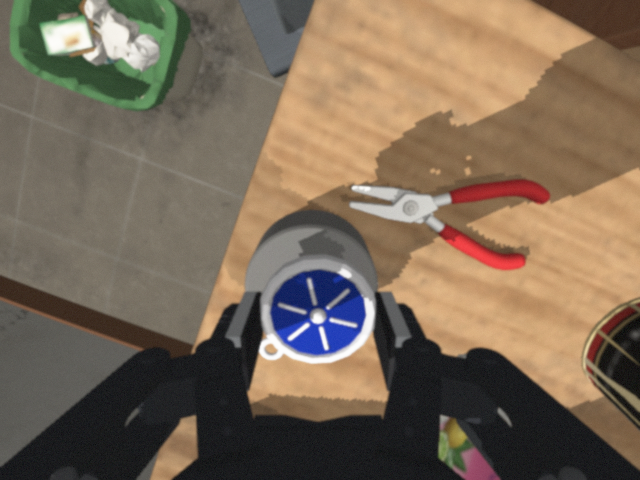

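Medallion held level between the fingertips, centred at pixel (318,315) with its loop at (270,348). Next, carry and place it.

```bash
cat > place.py <<'E'
from h import *
movel([.3713,-.1540,.24],rate=.25)
movep(bw(-.02,0,.30),down(2.387))
o=get_obs(); print(np.round(o["joints"],2),o["gripper_width"])
movel(bw(0,0,.20),rate=.2); movel(bw(0,0,.075),rate=.1)
f0=get_obs()["force"][2]; z=.066
movel(bw(0,0,z),rate=.06)
while z>.0545:
    z-=.001; movel(bw(0,0,z),rate=.03); o=get_obs(); f=o["force"][2]-f0
    if f>3: break
print("contact z",z,f,o["eef_pos"],o["gripper_width"],o["time_s"])
E
python3 place.py
```

```text
[ 0.98  0.76 -1.15  1.49  0.69  1.35  2.17] 0.04823840071432442
contact z 0.056999999999999995 5.498998459513844 [ 0.5822943  -0.24444926  0.0575024 ] 0.048140725934495476 15.9833
```

```bash
cat > rel.py <<'E'
from h import *
grip(.07); pause(.15); movel(bw(0,0,.20),rate=.15)
p=shot("wrist"); save(p,"w3.png")
hsv=cv2.cvtColor(p["color"],cv2.COLOR_RGB2HSV); m=(cv2.inRange(hsv,(105,120,60),(128,255,255))>0)
r=trace("medallion",p); w=pts(p,r[0]["pixels"]); print(r[0]["conf"],np.round(np.median((w-OB)@RB,0),4),np.round(np.percentile(w[:,2],[5,95]),4),get_obs()["time_s"])
E
python3 rel.py
```

```text
0.89 [-0.002  -0.001   0.0647] [0.0607 0.0661] 17.675
```

View pics/w3.png

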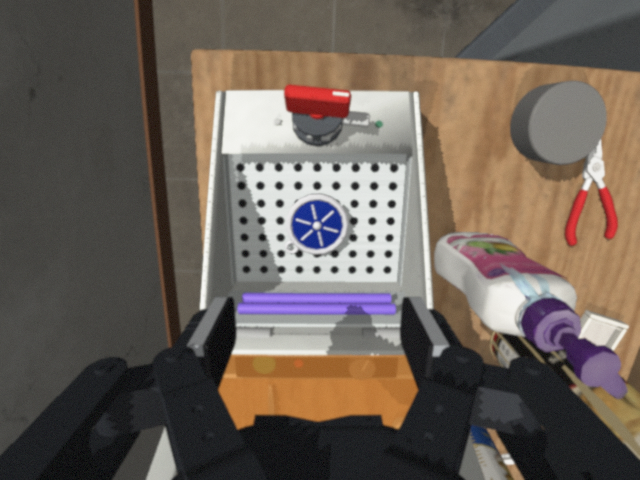

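The medallion lies face up on the grid, centred at pixel (318,225), about 2 mm off the middle. The latch foot points to the green dot. Now the lid.

```bash
cat > lid.py <<'E'
from h import *
movel(bw(0,0,.33),rate=.25); grip(0)
movel(bw(.15,0,.33),rate=.25); movel(bw(.15,0,.215),rate=.2)
for x in(.10,.06,.03,.01,-.01):
    movel(bw(x,0,.215),rate=.1); o=get_obs(); print(x,np.round(o["force"],1))
movel(bw(0.02,0,.30),rate=.25); pause(.3)
movep(*latch_pose(.12,.20,1))
for k in range(3):
    p=shot("scene"); r=trace("lid",p); w=(pts(p,r[0]["pixels"])-OB)@RB; print(r[0]["conf"],np.round(np.percentile(w,[2,50,98],axis=0),3).tolist(),get_obs()["time_s"]); pause(.4)
save(p,"s2.png"); cv2.imwrite("pics/s2c.png",cv2.resize(p["color"][60:300,320:560,::-1],(600,600)))
print(np.round(get_obs()["joints"],2))
E
python3 lid.py
```

```text
0.1 [0.2 1.4 0.3]
0.06 [ 0.5 -0.  -0.7]
0.03 [-0.  -0.2  0.2]
0.01 [0.1 0.4 0.8]
-0.01 [-0.4 -0.5 -0.3]Traceback (most recent call last):
  File "lid.py", line 9, in <module>
    p=shot("scene"); r=trace("lid",p); w=(pts(p,r[0]["pixels"])-OB)@RB; print(r[0]["conf"],np.round(np.percentile(w,[2,50,98],axis=0),3).tolist(),get_obs()["time_s"]); pause(.4)
                                                ~^^^
IndexError: list index out of range
```

```bash
python3 - <<'E'
from h import *
p=shot("wrist"); q=shot("side"); print(get_obs()["time_s"],np.round(get_obs()["joints"],2))
for s in (p,q):
    w=(pts(s)-OB)@RB; k=(abs(w[:,0])<.045)&(abs(w[:,1])<.06)&(w[:,2]<.3); print(k.sum(),np.round(np.percentile((w[k]-[-.0,0,.104])@NL,[5,50,95]),4))
a=cv2.resize(p["color"],(400,300)); b=cv2.resize(q["color"][80:260,180:420],(400,300)); cv2.imwrite("pics/l.png",np.hstack([a,b])[...,::-1])
E
```

```text
24.7417 [ 1.5   0.77 -0.99  1.64  0.12  0.97  1.32]
12871 [-0.73    0.0047  0.0064]
1195 [0.002  0.0033 0.0049]
```

View pics/l.png

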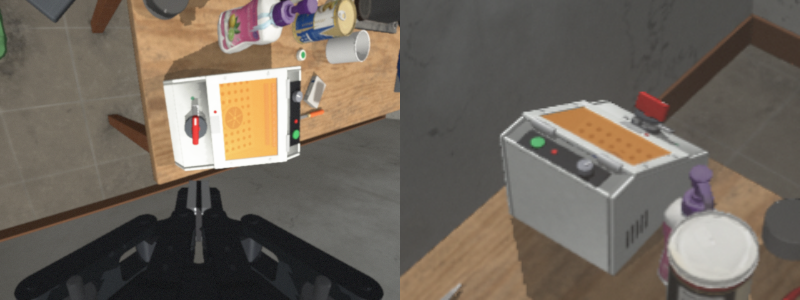

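Lid is shut on the slope (plane offset about 3–6 mm = pane top). Now the latch, re-measured from this view first.

```bash
cat >> h.py <<'E'
def wing(p):
    hsv=cv2.cvtColor(p["color"],cv2.COLOR_RGB2HSV); m=((hsv[...,0]<6)|(hsv[...,0]>174))&(hsv[...,1]>150)&(hsv[...,2]>60)
    c=(pts(p,m)-OB)@RB-np.array([-.076,0,.060]); c=np.c_[c@UL,c[:,1],c@NL]
    c=c[(np.hypot(c[:,0],c[:,1])<.03)&(c[:,2]>.01)&(c[:,2]<.06)]
    h=np.percentile(c[:,2],97); t=c[c[:,2]>h-.006]
    r=cv2.minAreaRect((t[:,:2]*1000).astype('f')); _,e=np.linalg.eigh(np.cov(t[:,:2].T)); e=e[:,1]
    ang=np.arctan2(e[0],e[1]); print("wing n",len(t),"ctr mm(up,y)",np.round(r[0],1),np.round(r[1],1),"phi",round((ang+.8)%np.pi-.8,3),"top",round(h,4))
E
cat > latch1.py <<'E'
from h import *
pos,R=latch_pose(.12,.06,1)
grip(.04); p=shot("wrist"); wing(p); movel(pos,R,rate=.2); wing(shot("wrist")); wing(shot("scene"))
for ph in (.12,.8,1.3,1.6): print(np.round(solve_ik(*latch_pose(ph,-.007,1)),2))
print(get_obs()["time_s"])
E
python3 latch1.py
```

```text
wing n 339 ctr mm(up,y) [-2.5  1.9] [41.4  8.5] phi 0.095 top 0.041
wing n 970 ctr mm(up,y) [-2.4  1.8] [42.6  9.2] phi 0.109 top 0.041
wing n 74 ctr mm(up,y) [1.3 0.8] [41.2  8.4] phi 0.123 top 0.0412
[ 1.26  0.97 -0.82  1.81  0.24  0.54  1.21]
[ 1.18  0.92 -0.67  1.81 -0.01  0.52  0.76]
[ 1.12  0.89 -0.56  1.81 -0.19  0.53  0.42]
[ 1.08  0.87 -0.49  1.81 -0.31  0.54  0.23]
26.2083
```

```bash
cat > latch2.py <<'E'
from h import *
D=RB@(-.001*UL+np.array([0,.0005,0]))
def lp(ph,h): p,R=latch_pose(ph,h,1); return p+D,R
def st(n): o=get_obs(); print(n,round(o["gripper_width"],4),round(o["grip_force"],1),np.round(o["force"],1),np.round(o["torque"],2),round(o["time_s"],1))
movel(*lp(.11,.02),rate=.1); st("pre"); movel(*lp(.11,-.007),rate=.05); st("down")
grip(.005,25); st("grip")
for ph in np.linspace(.11,1.57,9)[1:]:
    movel(*lp(ph,-.007),rate=.02) if False else movep(*lp(ph,-.007)); st(f"{ph:.2f}")
grip(.03); pause(.2); st("open")
movel(*lp(1.57,.06),rate=.15); wing(shot("wrist")); wing(shot("scene"))
E
python3 latch2.py
```

```text
pre 0.04 0.0 [-0.4 -0.   0. ] [-0.34  0.36 -0.06] 26.8
down 0.0401 0.0 [-0.3 -0.7  0.7] [-0.36  0.32  0.01] 27.4
grip 0.0094 28.0 [-0.5 -1.   1.7] [-0.53  0.57  0.08] 27.8
0.29 0.0091 28.3 [-3.7 -1.9  2.1] [-0.49  0.72  0.07] 28.1
0.47 0.0094 28.6 [-4.4 -2.3  4.5] [-0.58  0.74  0.01] 28.3
0.66 0.0093 28.6 [-3.5 -3.2  4.1] [-0.65  0.76  0.01] 28.6
0.84 0.0094 28.7 [-4.5 -3.2  4.9] [-0.64  0.72 -0.02] 28.8
1.02 0.0095 28.8 [-5.  -3.1  5.4] [-0.57  0.73 -0.02] 29.1
1.21 0.0096 28.8 [-4.  -3.7  5.5] [-0.58  0.74 -0.05] 29.3
1.39 0.0092 28.3 [-1.3 -2.7  2.9] [-0.69  0.27 -0.26] 29.6
1.57 0.0092 26.6 [ 3.5 -3.1 -8.9] [-1.58  0.31 -0.52] 29.8
open 0.03 0.0 [-0.6  1.   1. ] [-0.37  0.42 -0.02] 30.4
wing n 1011 ctr mm(up,y) [-1.8  0.8] [43.2  9.8] phi 1.557 top 0.0381
wing n 75 ctr mm(up,y) [1.2 0.3] [12.  41.6] phi 1.527 top 0.0384
```

```bash
cat > fin.py <<'E'
from h import *
movel(*latch_pose(1.57,.22,1),rate=.25); p=shot("wrist"); wing(p)
q=shot("side"); w=(pts(q)-OB)@RB; k=(abs(w[:,0])<.045)&(abs(w[:,1])<.06)&(w[:,2]<.3); print(np.round(np.percentile((w[k]-[0,0,.104])@NL,[5,50,95]),4),get_obs()["time_s"])
cv2.imwrite("pics/f.png",np.hstack([cv2.resize(p["color"],(400,300)),cv2.resize(q["color"][80:260,180:420],(400,300))])[...,::-1])
E
python3 fin.py
```

```text
wing n 304 ctr mm(up,y) [-1.   1.3] [41.3  9. ] phi 1.556 top 0.0383
[0.002  0.0034 0.0049] 31.95
```

View pics/f.png

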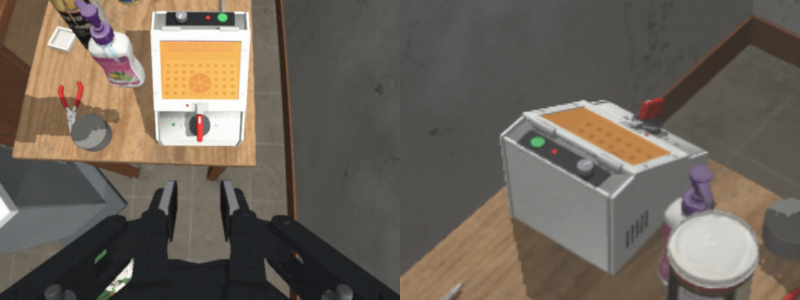

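The lid is shut, the medallion shows through the pane at (200,83), and the wing at (200,127) points up the slope, with the latch dropped about 3 mm. I'm handing in the job.

```bash
python3 -c "
from cell import *
print(job_done())"
```

```text
the job is handed in; nothing more can be done
None
```

The job is handed in at about 32 s: the medallion lies flat and face up on the grid, about 2 mm from its middle, the lid is shut, and the latch is turned to about 1.56 rad and dropped about 3 mm into its locked notch; the hand-in gave no verdict.

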